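# Kit the finished cabinet parts, leave the blanks

### The arm

A 6-joint arm with a two-finger parallel gripper is mounted at the origin on the work surface. World frame = base frame: x ahead of the robot, y to its left, z up, the work surface at z = 0. Lengths are in mm, angles in rad, forces in N, time in s.
With the tool pointing down it reaches from about 375 to 900 mm from the base axis. Payload 3.1 kg.
Tool frame: the origin (TCP) lies at the very end of the fingers, on their centre line; the grasp point (between the pads) lies 19 mm behind it (env.grip_depth is the distance from the TCP to the grasp point, in mm); z points along the fingers, y is the line along which they close (so a half turn about z gives the same grasp; the last joint's range is limited). The gripper opens to 87 mm and grips with 3 to 60 N. Pads are 19 mm wide; open, the fingers measure 117 mm over their backs; the gripper's body (75 mm by 190 mm) begins 51 mm behind the grasp point.
Start: joints at [1.095, 0.527, 1.433, -0, 1.181, -0.178], TCP at [182.748, 597.662, 222.548] pointing down, gripper open.
Joint ranges: [-3.08, 3.08], [-0.75, 2.2], [0.22, 2.44], [-1.43, 4.57], [0, 2.65], [-2.85, 2.85]. Speed limits (rad/s): [2.79, 2.79, 3.14, 3.14, 3.14, 3.14].

### API

Orientations are given as a rotation vector (axis times angle).
In Python, from bench import sensors, vision, order, nets, env gives the robot as it stands. The module is installed in compiled form; this text tells all that it offers.
- The arm moves only by the shell command python3 -m inch 'ROWS'. ROWS is JSON, a list of rows, each a list of 7 numbers: the shift along the tool's x, y, z in m, then the turn, a rotation vector about the tool's x, y, z in rad, then the opening, from 0 (shut) to 1 (fully open). A call has 1 to 8 rows; each row shifts and turns the commanded pose from where the row before left it, along the tool's axes as they then stand; what a row does not reach is not made up. A row lasts 1/10 s, in which the tool goes at most 50 mm and 8.59 degrees, less where a joint would pass 70% of its speed; a pose out of reach is approached as far as the arm can. A call with a gripper value outside its range is refused whole. The fingers move at their own pace and stop on an object; the grip force is fixed at half the most. Time passes only in rows, so rows that do not move let the fingers close. It gives the time, the measured TCP pose, the force, the opening and the grip force at its end, in the units of the state.
- sensors.sense(): the state, without advancing time (a new reading comes with each control period).
- vision.camera(name): name is "scene" or "top" or "wrist"; returns a dict with "pixels" (480x640x3 uint8, blue, green, red), "mtx" (3x3 intrinsics, pixels), "xyz" and "orientation" of the camera in the world; the wrist camera has in their place "T_tool_cam" (4x4, takes a point from camera to tool coordinates, whose origin is the TCP and whose axes are the flange's). Camera axes: x right, y up, looking along -z (the intrinsics and any distortion apply to the point x, -y, -z); pixel columns grow to the right and rows downward; lengths in mm; the calibration is good to about 2 mm. A picture is of the moment at which its call begins: read the wrist's pose just before it. There is no depth.
- order.close_job(): hands the job in; it is judged then, once.
Trained networks look in a picture, given as the dict that the camera call returned (one of the last four; its "shot" number tells which), for a name from the list of things; names that differ only in an ending like _2 or _b are one class to them, and where a whole thing is asked for, a point or a joint stands for the part that bears it (a point fixed in the world has none). Each returns a list of dicts, best first, with "p" (0 to 1); they miss things now and then, are a little off and sometimes report something else, mostly with a low value. They report only what shows in the picture. A call takes as long as a camera call. They do not tell look-alikes from the thing itself.
- nets.masks_of(picture, thing): "region" (480x640 bool, what is visible of it) and "uv" ([column, row] in pixels, amid what is visible of it).
The state is a dict: "time": time; "joint_positions": joint angles; "dq": joint speeds; "joint_torque": joint torques, N m; "tool_pos": TCP position; "eef_rot": TCP orientation; "wrist_force": force on the tool from outside, world axes, zero at the start; "torque": the same for the moment, N m; "width": finger opening in mm; "grip_force": force on a finger pad.
Only numpy, scipy, OpenCV 4.12 (cv2) and the standard library are available. Lean on these libraries where they do the work, as an engineer would, in place of code of your own. Each camera call takes 0.05 s, during which the arm holds its last target. There are 200 camera calls.

### The job

Fill the parts caddy on the workbench with the three finished wooden pieces: stand the turned foot on its flange in the round holder, the pyramid-topped post cap upright in the square holder, and the drawer pull on its two ends in the long holder, each flat on its holder's floor. The three plain blanks of the same wood (cylinder, square block and straight bar) do not belong: leave them standing where they are.

Things in the scene. Friction and masses are not known exactly. Their poses are not given: they have to be found in the camera images.
- foot: Finished turned cabinet foot: a round flange 54 mm in diameter and 14 mm high at the bottom, a short shoulder up to 18 mm, then a straight round stem 26 mm in diameter to the flat top at 60 mm. From above: a small circle inside a larger one. 35 to 70 g. Plain brown wood, standing on the bench to begin with. Origin: centre of its underside; z up. It stands at any yaw.
- cap: Finished square post cap: 44 x 44 mm with straight sides to 38 mm, then a four-sided pyramid to a point at 64 mm. From above: a square with two diagonals. 45 to 80 g. Plain brown wood, standing on the bench to begin with. Origin: centre of its underside; z up. x and y square to the sides.
- pull: Finished drawer pull, a bridge handle: two round flanged ends 32 mm in diameter and 12 mm high, centred 34 mm either side of the middle (100 mm overall), each with a 16 mm post, carrying a bar 92 mm long, 18 mm wide, from 25 to 43 mm height, open beneath. From above: a narrow bar with round ends showing on both sides. 35 to 70 g. Plain brown wood, standing on the bench to begin with. Origin: centre of its underside; z up. x along the bar.
- round_blank: Unworked blank, a look-alike to leave alone: a plain cylinder 54 mm in diameter, 60 mm high, no stem. 70 g. Plain brown wood, standing on the bench to begin with. Origin: centre of its underside; z up.
- square_blank: Unworked blank, a look-alike to leave alone: a plain flat-topped square block 44 x 44 mm, 64 mm high. 65 g. Plain brown wood, standing on the bench to begin with. Origin: centre of its underside; z up.
- stick_blank: Unworked blank, a look-alike to leave alone: a plain straight-sided bar 100 x 32 mm, 44 mm high. 85 g. Plain brown wood, standing on the bench to begin with. Origin: centre of its underside; z up. x along it.
- caddy: Low open tray of pale wood, fixed to the bench, 150 mm (its x) by 330 mm (its y), floor 8 mm thick, rim 26 mm above the bench and 8 mm thick. On its floor are the three grey holders, fixed in a row along its y at 105 mm spacing, in an order that changes. Origin: centre of its underside; z up.
- round_holder: Round shallow grey plastic cup in the caddy: inside diameter 78 mm, wall 4 mm, overall height 16 mm, inner floor 4 mm above its underside. Origin: centre of its underside, 8 mm above the bench; z up.
- square_holder: Square shallow grey plastic bin in the caddy: inside 66 x 66 mm, wall 4 mm, overall height 16 mm, inner floor 4 mm above its underside. Origin: centre of its underside, 8 mm above the bench; z up; x and y square to its walls, as the caddy's.
- long_holder: Oblong shallow grey plastic bin in the caddy: inside 116 mm (its x) by 56 mm (its y), wall 4 mm, overall height 16 mm, inner floor 4 mm above its underside. Origin: centre of its underside, 8 mm above the bench; z up.
Mind the look-alikes: they are no part of the job. Leave any turquoise look-alike of the foot alone. Leave any white look-alike of the pull alone.

How it is judged:
By the outcome, as a careful person would: the job done as asked, in the order asked, and still so for the second after the job is handed in, with the robot touching nothing.
It also fails if it takes over 96 s, if anything falls off the work surface, if the arm or the gripper's body presses on something with over 40 N, if the wrist force passes 120 N, or if a joint passes its speed limit or range.

## Working session

There is one attempt and no reset: what is moved stays moved. The work goes in short steps, Python scripts to look and compute and a shell command to move; the robot and the scene stay as the last step left them, time stands still between calls to the robot, and variables do not carry over. Pictures are saved under pics/ and viewed, at most 14 in all, crops included, and the job is handed in when it is done.

```bash
mkdir -p pics; cat > h.py <<'E'
import numpy as np,cv2
from scipy.spatial.transform import Rotation as R
from bench import sensors,vision,order,nets,env
def ray(pic,uv,s=None):
    K=np.array(pic["mtx"])
    n=(np.array([uv[0],uv[1],1.])@np.linalg.inv(K).T)
    d=np.array([n[0],-n[1],-1.])
    if "T_tool_cam" in pic:
        T=np.array(pic["T_tool_cam"]);Rt=R.from_rotvec(s["eef_rot"]).as_matrix()
        return Rt@T[:3,3]+s["tool_pos"],Rt@T[:3,:3]@d
    o=np.array(pic["orientation"])
    Rm=R.from_rotvec(o).as_matrix() if o.size==3 else (o if o.size==9 else R.from_quat(o).as_matrix())
    return np.array(pic["xyz"]),Rm@d
def at(pic,uv,z,s=None):
    o,d=ray(pic,uv,s); return o+d*(z-o[2])/d[2]
E
python3 - <<'E'
from h import *
s=sensors.sense();print(s)
for n in ["top","scene"]:
    p=vision.camera(n);cv2.imwrite(f"pics/{n}0.png",p["pixels"]);print({k:v for k,v in p.items() if k!="pixels"})
    for t in ["foot","cap","pull","round_blank","square_blank","stick_blank","caddy","round_holder","square_holder","long_holder"]:
        print(t,[(round(m["p"],2),np.round(m["uv"]).tolist(),np.round(at(p,m["uv"],30 if 'holder' not in t else 20)[:2]).tolist(),int(m["region"].sum())) for m in nets.masks_of(p,t)])
E
```

```text
{'time': 0.0, 'joint_positions': array([ 1.09547896e+00,  5.28474002e-01,  1.43386047e+00,  4.62137576e-06,
        1.18141456e+00, -1.78520832e-01]), 'dq': array([-5.02101886e-04, -2.35646434e-06,  1.14314862e-03,  3.06190081e-04,
        1.98475268e-03, -2.25581950e-04]), 'joint_torque': array([-8.30719864e-05, -4.40043390e+01, -1.76590794e+01,  6.29841350e-02,
        5.83103439e-02, -1.62269948e-04]), 'tool_pos': array([182.4363064 , 597.03182981, 221.58013359]), 'eef_rot': array([-0.46439716, -3.10637305,  0.00320496]), 'wrist_force': array([1.26984803, 0.24354207, 0.00388721]), 'torque': array([-0.0318594 ,  0.00986864,  0.04857311]), 'grip_force': 0.0, 'width': 86.67894945181716}
{'mtx': array([[446.18367335,   0.        , 322.0483583 ],
       [  0.        , 446.18367335, 235.97453693],
       [  0.        ,   0.        ,   1.        ]]), 'xyz': array([374.98740437,   5.8075829 , 912.80043413]), 'orientation': array([ 0.06034862, -0.10205696, -1.54301738]), 'shot': 1}
foot [(0.9, [352.0, 263.0], [416.0, -78.0], 474), (0.71, [382.0, 305.0], [333.0, -138.0], 621)]
cap [(0.77, [
[... 1185 characters left out ...]
.0], 488)]
cap [(0.75, [330.0, 253.0], [435.0, 63.0], 676)]
pull [(0.95, [363.0, 293.0], [437.0, 189.0], 713), (0.77, [437.0, 279.0], [288.0, 228.0], 890), (0.39, [330.0, 258.0], [443.0, 75.0], 710)]
round_blank [(0.82, [274.0, 186.0], [435.0, -194.0], 754)]
square_blank [(0.76, [232.0, 156.0], [472.0, -352.0], 606), (0.19, [225.0, 295.0], [670.0, 65.0], 1394)]
stick_blank [(0.65, [414.0, 363.0], [449.0, 366.0], 1693)]
caddy [(0.85, [235.0, 311.0], [670.0, 110.0], 6548)]
round_holder [(0.84, [228.0, 296.0], [664.0, 60.0], 1369), (0.33, [212.0, 258.0], [650.0, -51.0], 1120)]
square_holder [(0.78, [215.0, 260.0], [648.0, -43.0], 1120)]
long_holder [(0.72, [246.0, 337.0], [676.0, 166.0], 2377)]
```

View pics/top0.png

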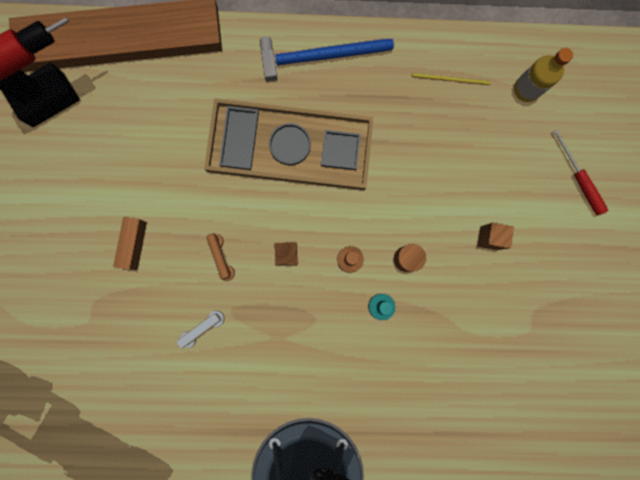

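View pics/scene0.png

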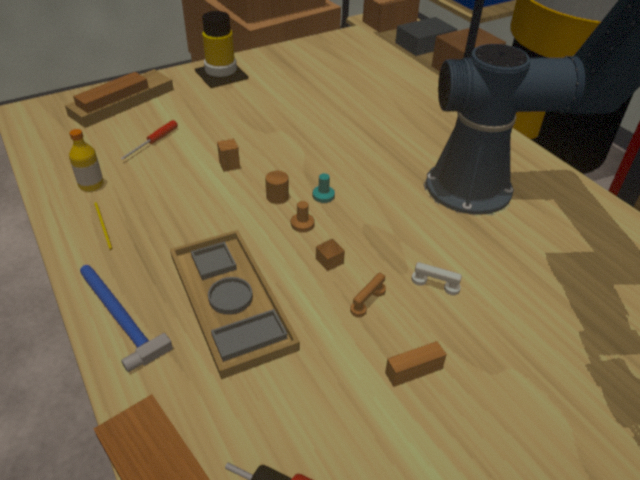

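The candidates in the top picture are:
- **Foot:** brown two-circle piece at (351,259). The turquoise one at (382,306) and the plain cylinder at (410,258) are look-alikes.
- **Cap:** (286,254), against the flat-topped block at (496,236).
- **Pull:** brown bar with round ends at (221,257), against the white one at (201,330) and the plain bar at (130,243).

The holders are at long (239,138), round (290,145) and square (340,151). One enlarged crop will confirm this, and I'll take colour-based poses along with it.

```bash
cat >> h.py <<'E'
def brown(px,seed,rad=40):
    hsv=cv2.cvtColor(px,cv2.COLOR_BGR2HSV)
    m=((hsv[...,0]<14)&(hsv[...,1]>95)).astype(np.uint8)
    n,l,st,c=cv2.connectedComponentsWithStats(m)
    d=np.hypot(*(c-np.array(seed)).T); d[st[:,4]<100]=1e9; d[0]=1e9
    i=d.argmin(); return l==i,c[i],st[i]
def plan(x,y,z,yaw=None,s=None):
    """deltas: yaw = world direction (deg) of the tool's y (mod 180); returns turn about tool z (deg) and shift after the turn, mm"""
    s=s or sensors.sense(); Rt=R.from_rotvec(s["eef_rot"]); M=Rt.as_matrix()
    cur=np.degrees(np.arctan2(M[1,1],M[0,1])); t=0
    if yaw is not None: t=-((yaw-cur+90)%180-90)
    M2=M@R.from_rotvec([0,0,np.radians(t)]).as_matrix()
    d=M2.T@(np.array([x,y,z])-s["tool_pos"])
    print("cur yaw %.1f q6 %.2f turn %.1f deg = %.4f rad shift mm"%(cur,s["joint_positions"][5],t,np.radians(t)),np.round(d,1),"len %.0f"%np.linalg.norm(d[:2]), "tcp",np.round(s["tool_pos"],1))
E
python3 - <<'E'
from h import *
p=vision.camera("top");q=p["pixels"]
cv2.imwrite("pics/crop1.png",cv2.resize(q[90:340,100:520],None,fx=1.9,fy=1.9,interpolation=cv2.INTER_CUBIC))
for n,sd,z in [("foot",(351,259),14),("cap",(286,254),38),("pull",(221,257),30)]:
    m,c,st=brown(q,sd); r=cv2.minAreaRect(cv2.findNonZero(m.astype(np.uint8)))
    b=cv2.boxPoints(r); w=np.array([at(p,u,z)[:2] for u in b]); e=w[1:]-w[:-1]
    print(n,c,st,at(p,c,z),"centre",w.mean(0),"edges",[(np.hypot(*k).round(),np.degrees(np.arctan2(k[1],k[0])).round()) for k in e[:2]])
for t,z in [("round_holder",18),("square_holder",18),("long_holder",18),("caddy",26)]:
    for k in nets.masks_of(p,t)[:1]:
        r=cv2.minAreaRect(cv2.findNonZero(k["region"].astype(np.uint8)))
        b=cv2.boxPoints(r); w=np.array([at(p,u,z)[:2] for u in b]); e=w[1:]-w[:-1]
        print(t,"centre",w.mean(0),"edges",[(np.hypot(*k).round(),np.degrees(np.arctan2(k[1],k[0])).round()) for k in e[:2]])
plan(415,-78,200)
E
```

```text
foot [349.87473002 259.01295896] [338 247  25  25 463] [423.72550209 -74.34056559  14.        ] centre [424.31636546 -74.09723112] edges [(np.float64(49.0), np.float64(-44.0)), (np.float64(47.0), np.float64(-134.0))]
cap [285.63076923 253.65641026] [275 243  22  22 390] [429.61659047  54.09565936  38.        ] centre [429.38699408  53.98877736] edges [(np.float64(40.0), np.float64(-85.0)), (np.float64(42.0), np.float64(-175.0))]
pull [219.42944785 256.60122699] [207 234  27  46 489] [420.87029276 184.32437103  30.        ] centre [421.91290178 181.90807449] edges [(np.float64(27.0), np.float64(-69.0)), (np.float64(95.0), np.float64(-158.0))]
round_holder centre [658.05080055  54.72663161] edges [(np.float64(85.0), np.float64(-88.0)), (np.float64(87.0), np.float64(-178.0))]
square_holder centre [649.5692621  -50.26798234] edges [(np.float64(79.0), np.float64(-5.0)), (np.float64(77.0), np.float64(-95.0))]
long_holder centre [668.38498019 157.8536862 ] edges [(np.float64(131.0), np.float64(-4.0)), (np.float64(70.0), np.float64(-96.0))]
caddy centre [655.48963166  54.71211246] edges [(np.float64(158.0), np.float64(-3.0)), (np.float64(336.0), np.float64(-95.0))]
cur yaw 73.0 q6 -0.18 turn 0.0 deg = 0.0000 rad shift mm [-419.7 -578.2   22.5] len 714 tcp [182.7 597.7 222.6]
```

View pics/crop1.png

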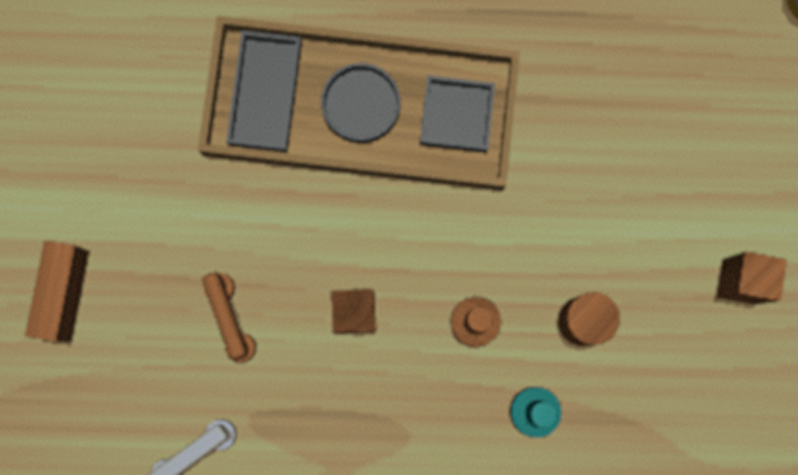

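The crop confirms it: foot at (475,321) with a stem circle inside the flange, cap at (354,311) with diagonal shading, and the bridge pull at (228,317). The flat-topped blanks are at (590,320), (752,277) and (58,293). I'm moving over towards the foot now.

```bash
python3 -m inch '[[-0.03,-0.025,0,0,0,0,1],[-0.03,-0.025,0,0,0,0,1],[-0.03,-0.025,0,0,0,0,1],[-0.03,-0.025,0,0,0,0,1],[-0.03,-0.025,0,0,0,0,1],[-0.03,-0.025,0,0,0,0,1],[-0.03,-0.025,0,0,0,0,1],[-0.03,-0.025,0,0,0,0,1]]'
python3 -m inch '[[-0.03,-0.025,0,0,0,0,1],[-0.03,-0.025,0,0,0,0,1],[-0.03,-0.025,0,0,0,0,1],[-0.03,-0.025,0,0,0,0,1],[-0.03,-0.025,0,0,0,0,1],[0,0,0,0,0,0,1]]'
python3 - <<'E'
from h import *
plan(424,-74,220,85)
E
```

```text
time: 2.15
tool_pos: [354.6, 335.0, 222.8]
eef_rot: [0.464, 3.107, 0.001]
wrist_force: [0.5, 0.4, 1.1]
width: 87.1
grip_force: 0.0
time: 2.75
tool_pos: [464.3, 169.4, 223.0]
eef_rot: [0.472, 3.102, -0.001]
wrist_force: [0.3, -0.1, 0.8]
width: 87.2
grip_force: 0.0
cur yaw 72.7 q6 -1.14 turn -12.3 deg = -0.2148 rad shift mm [  18.9 -246.     3.1] len 247 tcp [464.3 169.4 223. ]
```

```bash
python3 -m inch '[[0,0,0,0,0,-0.107,1],[0,0,0,0,0,-0.108,1],[0.004,-0.041,0,0,0,0,1],[0.003,-0.041,0,0,0,0,1],[0.003,-0.041,0,0,0,0,1],[0.003,-0.041,0,0,0,0,1],[0.003,-0.041,0,0,0,0,1],[0.003,-0.041,0,0,0,0,1]]'
python3 -m inch '[[0,0,0,0,0,0,1]]'
python3 - <<'E'
from h import *
s=sensors.sense();p=vision.camera("wrist");cv2.imwrite("pics/w1.png",p["pixels"])
print(p["T_tool_cam"],p["mtx"]);q=p["pixels"]
for k in nets.masks_of(p,"foot"):
    m=k["region"];print(k["p"],k["uv"],m.sum(),at(p,k["uv"],14,s))
    (c,r)=cv2.minEnclosingCircle(cv2.findNonZero(m.astype(np.uint8)));print(c,r,at(p,c,14,s))
plan(424,-74,220,85)
E
```

```text
time: 3.55
tool_pos: [421.1, -71.5, 222.8]
eef_rot: [0.127, 3.139, 0.0]
wrist_force: [0.1, 0.0, 0.8]
width: 87.0
grip_force: 0.0
time: 3.65
tool_pos: [421.9, -74.4, 222.9]
eef_rot: [0.137, 3.137, -0.003]
wrist_force: [0.4, -0.1, 0.1]
width: 87.2
grip_force: 0.0
[[ 9.85252515e-04  9.55767607e-01  2.94121252e-01  8.28574167e+01]
 [ 9.99999419e-01 -1.07037393e-03  1.28439517e-04  1.63400404e-02]
 [ 4.37578051e-04  2.94120955e-01 -9.55768106e-01 -1.61922528e+02]
 [ 0.00000000e+00  0.00000000e+00  0.00000000e+00  1.00000000e+00]] [[414.87799239   0.         317.94893754]
 [  0.         414.87799239 237.79769442]
 [  0.           0.           1.        ]]
0.87 [319.0, 203.1] 2706 [420.41008446 -73.748219    14.        ]
(317.5, 203.23214721679688) 29.973005294799805 [420.41521325 -75.12139086  14.        ]
0.73 [233.5, 101.9] 3365 [ 326.76850751 -138.61527748   14.        ]
(232.1617889404297, 102.88015747070312) 33.60129928588867 [ 327.45518447 -139.86502643   14.        ]
0.45 [26.8, 281.9] 2933 [ 473.72342958 -362.41999817   14.        ]
(27.5, 282.0) 36.500099182128906 [ 473.88402044 -361.77398207   14.        ]
cur yaw 85.2 q6 -1.92 turn 0.2 deg = 0.0030 rad shift mm [-2.9 -3.   2.6] len 4 tcp [421.4 -70.8 222.6]
```

View pics/w1.png

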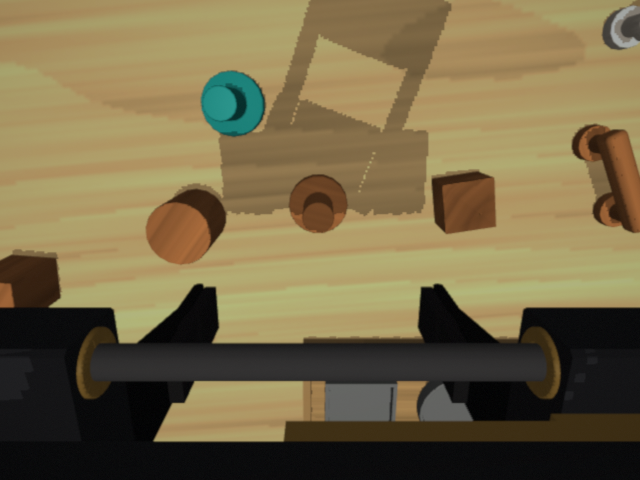

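The wrist picture shows the brown foot at (318,203), the round blank at (185,228), turquoise at (233,103), and the square piece at (464,203), which needs a closer look. I'll enlarge both square candidates and take settled readings.

```bash
python3 -m inch '[[0,0,0,0,0,0,1],[0,0,0,0,0,0,1]]'
python3 - <<'E'
from h import *
s=sensors.sense();p=vision.camera("wrist");q=p["pixels"]
print(s["tool_pos"],s["eef_rot"],s["time"])
for k in nets.masks_of(p,"foot")[:1]:
    (c,r)=cv2.minEnclosingCircle(cv2.findNonZero(k["region"].astype(np.uint8)));print(c,r,at(p,c,14,s))
t=vision.camera("scene")["pixels"]
print(sensors.sense()["tool_pos"])
A=lambda im,u,v,w:cv2.resize(im[v-w:v+w,max(u-w,0):max(u-w,0)+2*w],(390,290),interpolation=cv2.INTER_CUBIC)
cv2.imwrite("pics/c2.png",np.vstack([np.hstack([A(q,464,203,42),A(q,25,280,42)]),np.hstack([A(t,330,253,24),A(t,230,154,24)])]))
plan(420.4,-74.6,220,85,s)
E
```

```text
time: 3.95
tool_pos: [421.5, -69.3, 222.5]
eef_rot: [-0.125, -3.139, -0.001]
wrist_force: [0.1, 0.7, -0.4]
width: 86.8
grip_force: 0.0
[421.48113502 -69.27733403 222.50767777] [-1.24864051e-01 -3.13872384e+00 -7.92453149e-04] 3.95
(311.2973937988281, 204.44281005859375) 29.7382869720459 [420.24664315 -75.21096588  14.        ]
[421.65409603 -69.68361648 222.54509235]
cur yaw 85.4 q6 -1.92 turn 0.4 deg = 0.0077 rad shift mm [ 0.6 -5.4  2.5] len 5 tcp [421.5 -69.3 222.5]
```

View pics/c2.png

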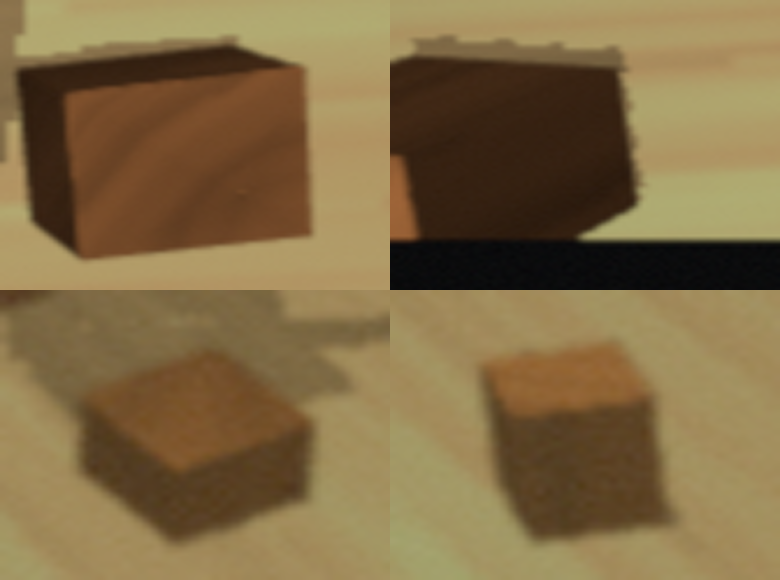

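Surprisingly, both square pieces look flat-topped in these crops: the middle one is low, and the far one is tall. I'll compare them more closely before touching either, using the earlier pictures and a new top shot.

```bash
python3 - <<'E'
from h import *
a=cv2.imread("pics/top0.png");b=cv2.imread("pics/scene0.png")
t=vision.camera("top");q=t["pixels"];cv2.imwrite("pics/top1.png",q)
s=vision.camera("scene");cv2.imwrite("pics/scene1.png",s["pixels"])
for p,n in((t,"top"),(s,"scene")):
  for k in nets.masks_of(p,"cap"): print(n,k["p"],k["uv"],at(p,k["uv"],38))
A=lambda im,u,v,w:cv2.normalize(cv2.resize(im[v-w:v+w,max(u-w,0):max(u-w,0)+2*w],(266,280),interpolation=cv2.INTER_CUBIC),None,0,255,cv2.NORM_MINMAX)
cv2.imwrite("pics/c3.png",np.vstack([np.hstack([A(a,286,254,16),A(q,286,254,16),A(q,497,236,22)]),np.hstack([A(b,330,253,20),A(s["pixels"],330,253,20),A(b,229,155,20)])]))
E
```

```text
top 0.93 [284.7, 253.4] [430.07110556  55.93197293  38.        ]
top 0.47 [291.8, 124.8] [690.46894852  50.29578713  38.        ]
scene 0.94 [328.9, 253.6] [442.68150514  69.87589241  38.        ]
scene 0.58 [235.7, 313.5] [674.20545946 122.25311217  38.        ]
```

View pics/c3.png

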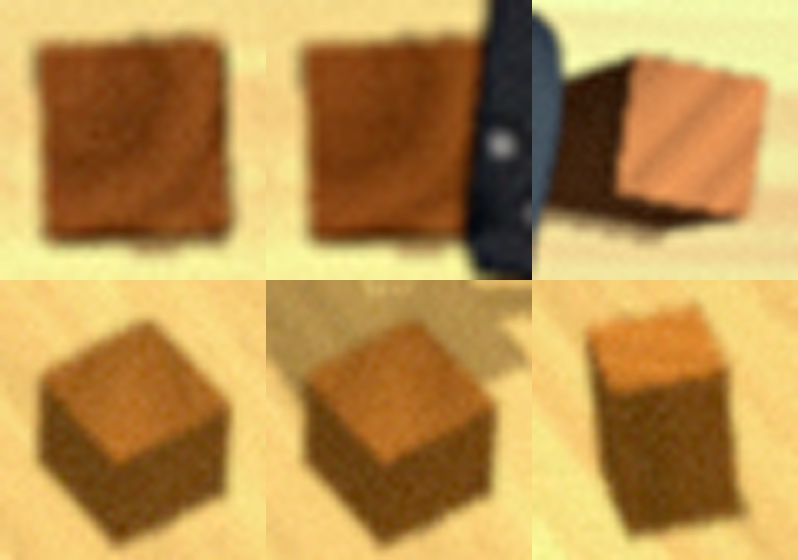

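The middle piece at top (286,254) is the cap. Its square edge sits low (about 38 mm, where the blank's is 64), and its top is evenly darker than the blank's flat top, as steep faces would be. From the scene camera the apex projects almost onto the back corner, so the outline looks flat. The tall piece at (497,236) is the blank. I'll grasp the foot now.

```bash
python3 -m inch '[[0,-0.0055,0.03,0,0,0,1],[0,0,0.04,0,0,0,1],[0,0,0.04,0,0,0,1],[0,0,0.03,0,0,0,1],[0,0,0,0,0,0,1],[0,0,0,0,0,0,1]]'
python3 - <<'E'
from h import *
print(sensors.sense()["tool_pos"])
plan(420.3,-75,24,85)
E
```

```text
time: 4.9
tool_pos: [421.2, -76.3, 82.5]
eef_rot: [-0.128, -3.138, -0.001]
wrist_force: [0.4, -0.4, -0.3]
width: 87.3
grip_force: 0.0
[421.15857025 -76.26337498  82.54035106]
cur yaw 85.3 q6 -1.93 turn 0.3 deg = 0.0055 rad shift mm [ 0.9  1.2 58.5] len 1 tcp [421.2 -76.3  82.5]
```

```bash
python3 -m inch '[[0.001,0.001,0.03,0,0,0,1],[0,0,0.028,0,0,0,1],[0,0,0,0,0,0,1],[0,0,0,0,0,0,0],[0,0,0,0,0,0,0],[0,0,0,0,0,0,0],[0,0,0,0,0,0,0],[0,0,0,0,0,0,0]]'
python3 -m inch '[[0,0,-0.002,0,0,0,0],[0,0,-0.03,0,0,0,0],[0,0,-0.04,0,0,0,0],[0,0,-0.03,0,0,0,0],[0,0,0,0,0,0,0]]'
python3 - <<'E'
from h import *
plan(658.5,54.5,120,84.8)
E
```

```text
time: 5.7
tool_pos: [420.6, -75.4, 25.2]
eef_rot: [0.128, 3.138, -0.001]
wrist_force: [0.5, 0.0, -0.2]
width: 54.5
grip_force: 0.0
time: 6.2
tool_pos: [422.4, -76.1, 129.8]
eef_rot: [0.128, 3.132, -0.005]
wrist_force: [0.3, -0.1, 0.3]
width: 14.9
grip_force: 0.0
cur yaw 85.3 q6 -1.93 turn 0.5 deg = 0.0092 rad shift mm [-223.2  151.5   11.1] len 270 tcp [422.4 -76.1 129.8]
```

The fingers close slowly (about 65 mm/s), so I lifted too soon. I'll reopen and check that the foot hasn't moved.

```bash
python3 -m inch '[[0,0,0,0,0,0,1],[0,0,0,0,0,0,1],[0,0,0,0,0,0,1],[0,0,0,0,0,0,1],[0,0,0,0,0,0,1],[0,0,0,0,0,0,1],[0,0,0,0,0,0,1],[0,0,0,0,0,0,1]]'
python3 -m inch '[[0,0,0,0,0,0,1],[0,0,0,0,0,0,1],[0,0,0,0,0,0,1]]'
python3 - <<'E'
from h import *
s=sensors.sense();p=vision.camera("wrist");cv2.imwrite("pics/w2.png",p["pixels"])
for k in nets.masks_of(p,"foot"):
    (c,r)=cv2.minEnclosingCircle(cv2.findNonZero(k["region"].astype(np.uint8)));print(k["p"],c,r,at(p,c,14,s))
plan(420.3,-75,24,85)
E
```

```text
time: 7.0
tool_pos: [420.2, -75.2, 126.5]
eef_rot: [-0.129, -3.139, -0.0]
wrist_force: [-0.1, 0.4, -0.3]
width: 70.7
grip_force: 0.0
time: 7.3
tool_pos: [420.2, -75.2, 126.6]
eef_rot: [0.128, 3.139, -0.0]
wrist_force: [-0.1, 0.6, -0.0]
width: 85.6
grip_force: 0.0
0.9 (317.6812438964844, 238.27658081054688) 41.98530960083008 [422.19634234 -75.58324972  14.        ]
0.67 (202.2142791748047, 104.35713958740234) 46.64958190917969 [ 328.31273505 -140.94835985   14.        ]
cur yaw 85.3 q6 -1.93 turn 0.3 deg = 0.0055 rad shift mm [  0.    0.2 102.6] len 0 tcp [420.3 -75.2 126.6]
```

View pics/w2.png

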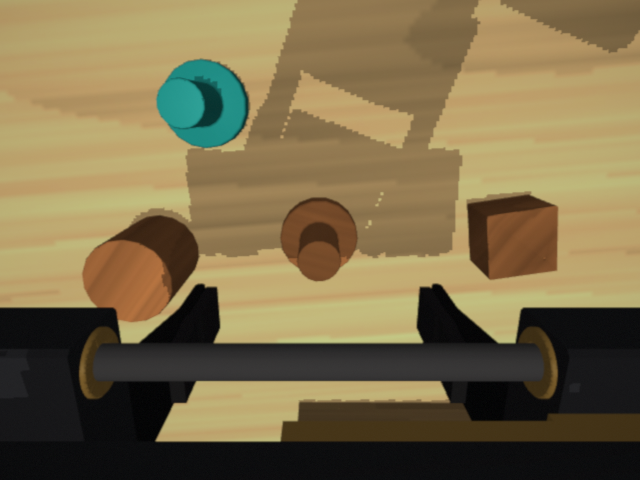

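The foot is undisturbed, with its flange at (319,235). I'll grasp it again and wait for full closure this time.

```bash
python3 -m inch '[[0,0,0.04,0,0,0,0.6],[0,0,0.04,0,0,0,0.6],[0,0,0.022,0,0,0,0.6],[0,0,0,0,0,0,0],[0,0,0,0,0,0,0],[0,0,0,0,0,0,0],[0,0,0,0,0,0,0],[0,0,0,0,0,0,0]]'
python3 -m inch '[[0,0,0,0,0,0,0],[0,0,0,0,0,0,0],[0,0,0,0,0,0,0],[0,0,0,0,0,0,0],[0,0,0,0,0,0,0]]'
```

```text
time: 8.2
tool_pos: [420.9, -75.5, 25.6]
eef_rot: [0.128, 3.137, -0.001]
wrist_force: [-0.4, 0.3, -0.1]
width: 31.0
grip_force: 0.0
time: 8.7
tool_pos: [420.8, -75.4, 25.4]
eef_rot: [0.128, 3.137, -0.001]
wrist_force: [-1.0, 1.2, 7.7]
width: 25.2
grip_force: 30.0
```

```bash
python3 -m inch '[[0,0,-0.02,0,0,0,0],[0,0,-0.04,0,0,0,0],[0,0,-0.04,0,0,0,0],[-0.032,0.0216,0,0,0,0,0],[-0.032,0.0216,0,0,0,0,0],[-0.032,0.0216,0,0,0,0,0],[-0.032,0.0216,0,0,0,0,0],[-0.032,0.0216,0,0,0,0,0]]'
python3 -m inch '[[-0.032,0.0216,0,0,0,0,0],[-0.031,0.0216,0,0,0,0,0],[0,0,0,0,0,0,0],[0,0,0,0,0,0,0]]'
python3 - <<'E'
from h import *
s=sensors.sense();p=vision.camera("wrist");cv2.imwrite("pics/w3.png",p["pixels"]);print(s["grip_force"],s["width"])
t=vision.camera("top");cv2.imwrite("pics/top2.png",t["pixels"])
for n in ("round_holder","square_holder","long_holder"):
  for k in nets.masks_of(p,n)[:1]:
    print(n,k["p"],k["uv"],at(p,k["uv"],14,s))
plan(658.5,54.5,37.5,84.8)
E
```

```text
time: 9.5
tool_pos: [589.3, 20.4, 124.7]
eef_rot: [-0.128, -3.139, 0.0]
wrist_force: [0.8, -0.9, 0.3]
width: 25.4
grip_force: 30.0
time: 9.9
tool_pos: [654.3, 57.8, 123.9]
eef_rot: [-0.126, -3.137, 0.0]
wrist_force: [-0.8, 0.9, -0.5]
width: 25.4
grip_force: 30.0
29.999853658955544 25.415623253946023
round_holder 0.63 [314.1, 220.7] [642.646795    56.08813753  14.        ]
square_holder 0.69 [157.6, 236.8] [645.50695791 -51.75139009  14.        ]
long_holder 0.77 [472.2, 224.8] [654.01343776 162.84333052  14.        ]
cur yaw 85.3 q6 -1.57 turn 0.5 deg = 0.0080 rad shift mm [-5.1 -1.6 87. ] len 5 tcp [653.7  56.6 124.6]
```

View pics/w3.png

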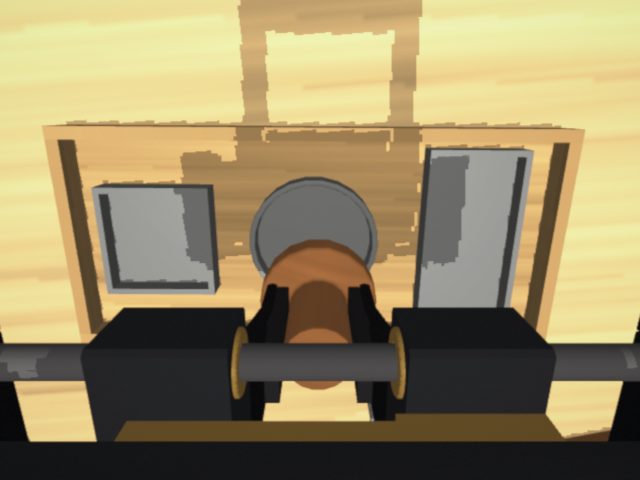

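The foot is held, and the rims are clear: the round rim's near point is at (314,177) and its sides at 250 and 377. The square bin's corners are at (95,186), (215,184), (217,293) and (107,293), and the long bin's far edge runs from (427,149) to (534,150).

```bash
python3 - <<'E'
from h import *
s=sensors.sense();p=vision.camera("wrist")
f=lambda *u:np.round(at(p,u,24,s)[:2],1)
sq=[f(95,186),f(215,184),f(217,293),f(107,293)];print("sq",sq,np.mean(sq,0))
print("round near",f(314,177),"sides",f(250,238),f(377,238))
print("long",f(427,149),f(534,150))
c=[f(44,126)+0,f(583,129)+0];print("caddy near corners",c)
d=c[1]-c[0];print(np.hypot(*d),np.degrees(np.arctan2(d[1],d[0])))
E
```

```text
sq [array([605.5, -82.1]), array([610.5,  -5.6]), array([685.5, -15.9]), array([679.3, -91.6])] [645.2 -48.8]
round near [611.2  57.6] sides [648.   11.9] [654.8  95.7]
long [599.5 129. ] [605.6 195.2]
caddy near corners [array([ 566.6, -104.4]), array([595.3, 224.3])]
329.9505720558763 85.00995095574834
```

```bash
python3 -m inch '[[-0.001,-0.002,0.03,0,0,0,0],[0,0,0.03,0,0,0,0],[0,0,0.015,0,0,0,0],[0,0,0.005,0,0,0,0],[0,0,0.004,0,0,0,0],[0,0,0,0,0,0,0],[0,0,0,0,0,0,0]]'
python3 - <<'E'
from h import *
plan(655,54.8,37.5,85)
E
```

```text
time: 10.9
tool_pos: [656.6, 55.1, 41.7]
eef_rot: [0.128, 3.137, -0.0]
wrist_force: [0.7, -0.1, -0.6]
width: 25.0
grip_force: 30.0
cur yaw 85.3 q6 -1.57 turn 0.3 deg = 0.0056 rad shift mm [ 1.6 -0.5  4.2] len 2 tcp [656.6  55.1  41.7]
```

```bash
python3 -m inch '[[0.001,0,0.002,0,0,0,0],[0,0,0.0015,0,0,0,0],[0,0,0,0,0,0,0],[0,0,0,0,0,0,0]]'
```

```text
time: 11.3
tool_pos: [654.9, 55.3, 37.5]
eef_rot: [0.128, 3.138, 0.0]
wrist_force: [-0.9, -0.1, 1.3]
width: 25.2
grip_force: 30.0
```

```bash
python3 -m inch '[[0,0,0.0005,0,0,0,0],[0,0,0,0,0,0,0.6],[0,0,0,0,0,0,0.6],[0,0,0,0,0,0,0.6],[0,0,0,0,0,0,0.6],[0,0,0,0,0,0,0.6],[0,0,-0.02,0,0,0,0.6],[0,0,-0.04,0,0,0,0.6]]'
python3 -m inch '[[0,0,-0.04,0,0,0,0.6],[0,0,-0.04,0,0,0,1],[0,0,0,0,0,0,1]]'
python3 - <<'E'
from h import *
plan(430,54.5,180,85)
E
```

```text
time: 12.1
tool_pos: [651.7, 55.4, 93.5]
eef_rot: [-0.128, -3.13, -0.001]
wrist_force: [0.5, 0.5, 0.5]
width: 52.1
grip_force: 0.0
time: 12.4
tool_pos: [659.1, 55.0, 183.4]
eef_rot: [0.128, 3.126, -0.001]
wrist_force: [0.5, 0.2, 0.8]
width: 61.3
grip_force: 0.0
cur yaw 85.3 q6 -1.57 turn 0.3 deg = 0.0057 rad shift mm [228.2 -20.5   0.3] len 229 tcp [659.1  55.  183.4]
```

```bash
python3 -m inch '[[0.038,-0.0034,0,0,0,0,1],[0.038,-0.0034,0,0,0,0,1],[0.038,-0.0034,0,0,0,0,1],[0.038,-0.0034,0,0,0,0,1],[0.038,-0.0034,0,0,0,0,1],[0.036,-0.0034,0,0,0,0,1],[0,0,0,0,0,0,1],[0,0,0,0,0,0,1]]'
python3 - <<'E'
from h import *
s=sensors.sense();p=vision.camera("wrist");q=p["pixels"];t=vision.camera("top")["pixels"]
for k in nets.masks_of(p,"cap")[:2]:
    m=k["region"].astype(np.uint8);print(k["p"],k["uv"],m.sum(),at(p,k["uv"],38,s))
    c=max(cv2.findContours(m,0,2)[0],key=cv2.contourArea);a=cv2.approxPolyDP(c,4,True)[:,0]
    print([(u.tolist(),np.round(at(p,u,38,s)[:2]).tolist(),np.round(at(p,u,0,s)[:2]).tolist()) for u in a])
u,v=map(int,nets.masks_of(p,"cap")[0]["uv"])
cr=lambda im,u,v,w,h:cv2.resize(im[max(v-h,0):v+h,u-w:u+w],(400,400),interpolation=cv2.INTER_CUBIC)
cv2.imwrite("pics/c4.png",np.hstack([cr(q,u,v,60,60),cr(t,290,145,45,45)]));print(u,v)
plan(430,54.5,15,95)
E
```

```text
time: 13.2
tool_pos: [427.4, 53.4, 176.4]
eef_rot: [0.129, 3.139, 0.0]
wrist_force: [0.4, 0.5, 0.2]
width: 87.4
grip_force: 0.0
0.62 [317.3, 221.7] 3743 [424.30838048  53.17493554  38.        ]
[([341, 188], [400.0, 73.0], [407.0, 74.0]), ([289, 195], [402.0, 34.0], [410.0, 31.0]), ([286, 205], [410.0, 31.0], [418.0, 27.0]), ([296, 257], [451.0, 35.0], [464.0, 31.0]), ([351, 249], [448.0, 77.0], [461.0, 79.0])]
317 221
cur yaw 85.3 q6 -1.63 turn -9.7 deg = -0.1692 rad shift mm [ -0.4   1.3 161.6] len 1 tcp [429.5  53.2 176.6]
```

View pics/c4.png

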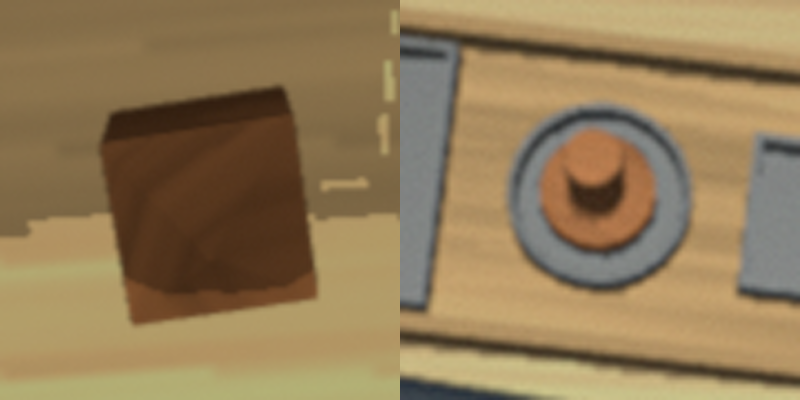

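The foot stands in the round cup, flange centred. The cap, at wrist (317,221), is a square turned by 5°. The shadow edge bends across its top, which confirms the pyramid. I'll descend on it.

```bash
python3 -m inch '[[0,0,0,0,0,-0.085,1],[0,0,0,0,0,-0.084,1],[0,0.001,0.04,0,0,0,1],[0,0,0.04,0,0,0,1],[0,0,0,0,0,0,1],[0,0,0,0,0,0,1]]'
python3 - <<'E'
from h import *
plan(429,54.3,16,95)
E
```

```text
time: 14.0
tool_pos: [428.0, 54.4, 96.2]
eef_rot: [0.137, -3.137, -0.001]
wrist_force: [-0.1, -0.4, -0.0]
width: 87.1
grip_force: 0.0
cur yaw 95.0 q6 -1.79 turn -0.0 deg = -0.0000 rad shift mm [-1.2 -0.2 80.2] len 1 tcp [428.   54.4  96.2]
```

```bash
python3 -m inch '[[-0.001,0,0.04,0,0,0,1],[0,0,0.03,0,0,0,1],[0,0,0.01,0,0,0,1],[0,0,0,0,0,0,0],[0,0,0,0,0,0,0],[0,0,0,0,0,0,0],[0,0,0,0,0,0,0],[0,0,0,0,0,0,0]]'
python3 -m inch '[[0,0,0,0,0,0,0],[0,0,0,0,0,0,0],[0,0,0,0,0,0,0],[0,0,0,0,0,0,0],[0,0,0,0,0,0,0],[0,0,0,0,0,0,0]]'
```

```text
time: 14.8
tool_pos: [429.3, 54.4, 17.4]
eef_rot: [-0.137, 3.137, -0.001]
wrist_force: [1.0, -0.8, -1.0]
width: 55.9
grip_force: 29.4
time: 15.4
tool_pos: [428.8, 54.4, 16.9]
eef_rot: [-0.137, 3.138, -0.0]
wrist_force: [-0.9, -0.2, 6.5]
width: 55.7
grip_force: 29.4
```

The width of 55.7 mm isn't the 44 mm expected, so I'll look before doing anything else.

```bash
python3 - <<'E'
from h import *
s=sensors.sense();q=vision.camera("wrist")["pixels"];t=vision.camera("scene")["pixels"];print(s["joint_positions"],s["torque"])
cr=lambda im,x0,x1,y0,y1:cv2.resize(im[y0:y1,x0:x1],(400,400),interpolation=cv2.INTER_CUBIC)
cv2.imwrite("pics/c5.png",np.hstack([cr(q,120,520,100,460),cr(t,270,390,190,310)]))
E
```

```text
[-1.33403475e-01  6.89293692e-01  2.06168303e+00 -3.29242058e-05
  3.90197339e-01 -1.79132667e+00] [ 0.03705147  0.05410447 -0.0095758 ]
```

View pics/c5.png

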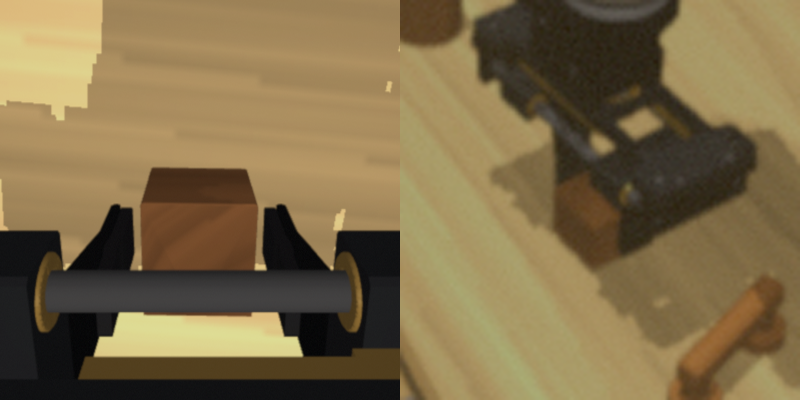

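The picture shows a gap of about 5 mm between each finger and the cap, at crop columns 133/140 and 258/265, yet a force is reported. I'll lift slightly to see whether the piece comes along.

```bash
python3 -m inch '[[0,0,-0.01,0,0,0,0],[0,0,-0.02,0,0,0,0],[0,0,0,0,0,0,0],[0,0,0,0,0,0,0],[0,0,0,0,0,0,0],[0,0,0,0,0,0,0]]'
python3 - <<'E'
from h import *
q=vision.camera("wrist")["pixels"];t=vision.camera("scene")["pixels"]
cr=lambda im,x0,x1,y0,y1:cv2.resize(im[y0:y1,x0:x1],(400,400),interpolation=cv2.INTER_CUBIC)
cv2.imwrite("pics/c6.png",np.hstack([cr(q,120,520,100,460),cr(t,270,390,190,310)]))
E
```

```text
time: 16.1
tool_pos: [428.3, 54.5, 46.1]
eef_rot: [0.137, -3.137, -0.0]
wrist_force: [0.1, 0.2, -1.1]
width: 56.0
grip_force: 30.0
```

View pics/c6.png

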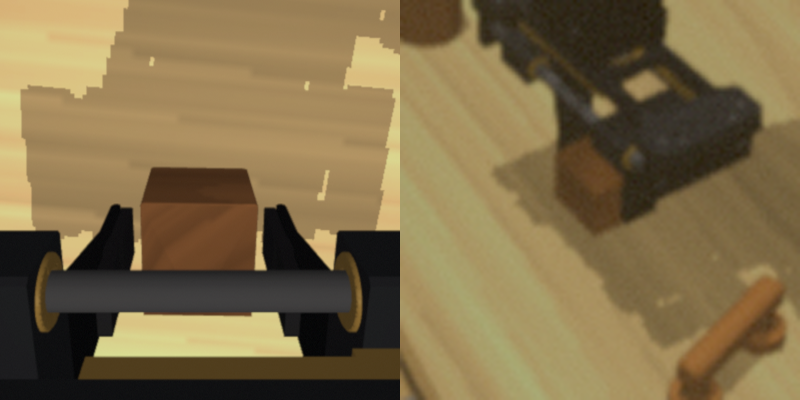

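The piece came up with the fingers and looks the same relative to them, so the cap is held, just with the pads standing off a little. It's stable, so I'll carry it to the square bin and keep it aligned and centred there.

```bash
python3 -m inch '[[0,0,-0.03,0,0,0,0],[0,0,-0.04,0,0,0,0],[0,0,-0.01,0,0,0.087,0],[0,0,0,0,0,0.088,0],[0,0,0,0,0,0,0]]'
python3 - <<'E'
from h import *
plan(645.4,-49.8,120,85)
E
```

```text
time: 16.7
tool_pos: [428.7, 54.5, 126.8]
eef_rot: [0.138, 3.138, -0.0]
wrist_force: [0.1, -0.9, -1.1]
width: 55.9
grip_force: 30.0
cur yaw 85.0 q6 -1.62 turn -0.0 deg = -0.0004 rad shift mm [-225.   -85.     6.9] len 241 tcp [428.7  54.5 126.8]
```

```bash
python3 -m inch '[[-0.032,-0.012,0,0,0,0,0],[-0.032,-0.012,0,0,0,0,0],[-0.032,-0.012,0,0,0,0,0],[-0.032,-0.012,0,0,0,0,0],[-0.032,-0.012,0,0,0,0,0],[-0.032,-0.012,0,0,0,0,0],[-0.033,-0.013,0,0,0,0,0],[0,0,0,0,0,0,0]]'
python3 -m inch '[[0,0,0,0,0,0,0],[0,0,0,0,0,0,0]]'
python3 - <<'E'
from h import *
s=sensors.sense();p=vision.camera("wrist");q=p["pixels"];t=vision.camera("top")["pixels"];cv2.imwrite("pics/top3.png",t)
cv2.imwrite("pics/c7.png",np.hstack([cv2.resize(q,(480,360)),cv2.resize(t[80:200,180:400],(320,360))]))
plan(645.4,-49.8,29,85)
E
```

```text
time: 17.5
tool_pos: [649.9, -52.8, 125.6]
eef_rot: [0.137, 3.134, -0.003]
wrist_force: [-0.8, 0.6, -1.0]
width: 55.7
grip_force: 30.9
time: 17.7
tool_pos: [643.4, -49.1, 125.3]
eef_rot: [-0.136, -3.135, -0.002]
wrist_force: [-0.1, 0.5, -1.5]
width: 55.9
grip_force: 30.9
cur yaw 85.0 q6 -1.73 turn 0.0 deg = 0.0005 rad shift mm [-1.9 -0.6 97. ] len 2 tcp [643.8 -49.1 126. ]
```

View pics/c7.png

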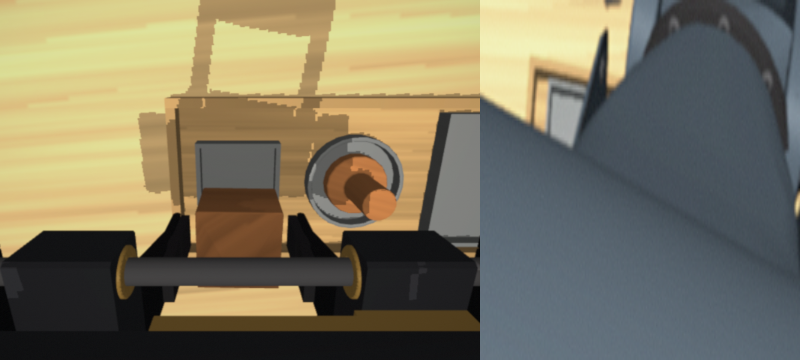

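The cap (columns 197–282) sits over the square bin (196–279), and the foot stands clear at (365,185). I'll lower it.

```bash
python3 -m inch '[[-0.001,-0.001,0.03,0,0,0,0],[0,0,0.03,0,0,0,0],[0,0,0.02,0,0,0,0],[0,0,0.008,0,0,0,0],[0,0,0.004,0,0,0,0],[0,0,0,0,0,0,0],[0,0,0,0,0,0,0]]'
python3 - <<'E'
from h import *
plan(645.4,-49.8,29,85)
E
```

```text
time: 18.5
tool_pos: [647.1, -51.1, 35.8]
eef_rot: [0.137, 3.136, -0.001]
wrist_force: [0.4, -0.7, 0.0]
width: 55.9
grip_force: 30.9
cur yaw 85.0 q6 -1.73 turn -0.0 deg = -0.0002 rad shift mm [1.9 1.2 6.8] len 2 tcp [647.1 -51.1  35.8]
```

```bash
python3 -m inch '[[0.001,0.001,0.003,0,0,0,0],[0,0,0.002,0,0,0,0],[0,0,0.001,0,0,0,0],[0,0,0,0,0,0,0],[0,0,0,0,0,0,0]]'
```

```text
time: 19.0
tool_pos: [645.3, -49.8, 29.0]
eef_rot: [-0.138, -3.138, -0.0]
wrist_force: [-1.3, 0.2, 3.6]
width: 55.7
grip_force: 30.9
```

```bash
python3 -m inch '[[0,0,0,0,0,0,0.85],[0,0,0,0,0,0,0.85],[0,0,0,0,0,0,0.85],[0,0,0,0,0,0,0.85],[0,0,-0.02,0,0,0,0.85],[0,0,-0.04,0,0,0,0.85],[0,0,-0.04,0,0,0,0.85],[0,0,-0.04,0,0,0,1]]'
python3 - <<'E'
from h import *
plan(421,182,185,110)
E
```

```text
time: 19.8
tool_pos: [645.1, -49.9, 169.5]
eef_rot: [-0.138, -3.138, -0.0]
wrist_force: [-0.2, -0.4, -0.1]
width: 76.9
grip_force: 0.0
cur yaw 85.0 q6 -1.73 turn -25.0 deg = -0.4369 rad shift mm [131.3 294.6 -15.3] len 323 tcp [645.1 -49.9 169.5]
```

```bash
python3 -m inch '[[0.03,0.0265,-0.002,0,0,0,1],[0.03,0.0265,-0.002,0,0,0,1],[0.03,0.0265,-0.002,0,0,0,1],[0.03,0.0265,-0.002,0,0,0,1],[0.03,0.0265,-0.002,0,0,0,1],[0.03,0.0265,-0.002,0,0,0,1],[0.03,0.0265,-0.002,0,0,0,1],[0.03,0.0265,-0.002,0,0,0,1]]'
python3 -m inch '[[0,0,0,0,0,-0.13,1],[0,0,0,0,0,-0.13,1],[0,0,0,0,0,-0.13,1],[0,0,0,0,0,-0.13,1],[0,0,0,0,0,0,1],[0,0,0,0,0,0,1]]'
python3 - <<'E'
from h import *
s=sensors.sense();p=vision.camera("wrist");q=p["pixels"]
m,c,st=brown(q,(320,220));print(c,st)
r=cv2.minAreaRect(cv2.findNonZero(m.astype(np.uint8)));print(r)
for k in nets.masks_of(p,"pull"): print(k["p"],k["uv"],k["region"].sum(),at(p,k["uv"],34,s))
t=vision.camera("top")["pixels"];cv2.imwrite("pics/top4.png",t)
cv2.imwrite("pics/c8.png",np.hstack([cv2.resize(q,(480,360)),cv2.resize(t[80:200,195:385],(320,360))]))
plan(421,182,185,115)
E
```

```text
time: 20.6
tool_pos: [423.8, 183.2, 184.7]
eef_rot: [0.139, 3.138, 0.0]
wrist_force: [0.3, 0.4, -0.8]
width: 86.9
grip_force: 0.0
time: 21.2
tool_pos: [424.9, 182.3, 184.5]
eef_rot: [-0.669, 3.069, 0.0]
wrist_force: [-0.0, -0.4, 0.3]
width: 87.3
grip_force: 0.0
[324.22622108 211.34640103] [ 305  151   40  124 3112]
((324.4049987792969, 212.533935546875), (36.34945297241211, 123.40076446533203), 2.14758563041687)
0.95 [325.7, 208.2] 3544 [412.64506846 184.18672068  34.        ]
0.84 [449.1, 51.6] 5159 [276.36513169 214.97345484  34.        ]
cur yaw 114.7 q6 -1.84 turn -0.3 deg = -0.0057 rad shift mm [ 3.7  1.4 -0.5] len 4 tcp [424.9 182.3 184.5]
```

View pics/c8.png

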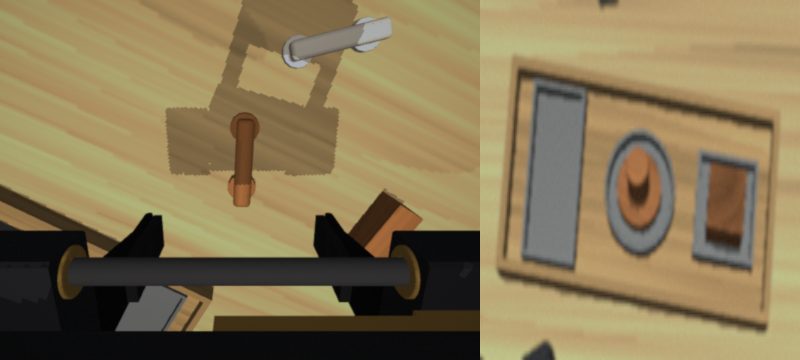

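The cap is seated in the square bin and the foot in the cup. In the left half the pull's bar runs from (246,118) to (242,206), with flanges at about (244,127) and (241,188). The white one at (335,40) and the stick blank at (390,225) are left alone.

```bash
python3 - <<'E'
from h import *
s=sensors.sense();p=vision.camera("wrist")
f=lambda u,v,z:at(p,(u*4/3,v*4/3),z,s)[:2]
for a,b in((f(246,118,43),f(242,206,43)),(f(244,127,12),f(241,188,12))):
    d=b-a;print((a+b)/2,np.hypot(*d),np.degrees(np.arctan2(d[1],d[0])))
plan(422,183,100,115)
E
```

```text
[418.1685915  186.15860856] 91.21734088067446 22.502090408104472
[420.20272616 185.92129848] 69.03175577999306 22.202047913839206
cur yaw 114.7 q6 -1.84 turn -0.3 deg = -0.0054 rad shift mm [ 2.3  1.9 84.5] len 3 tcp [424.9 182.2 184.5]
```

```bash
python3 -m inch '[[0,0,0,0,0,0.04,1],[0.004,0.0055,0.03,0,0,0,0.8],[0,0,0.04,0,0,0,0.8],[0,0,0.03,0,0,0,0.8],[0,0,0,0,0,0,0.8],[0,0,0,0,0,0,0.8]]'
python3 - <<'E'
from h import *
plan(419.3,186,16,112.4)
E
```

```text
time: 22.0
tool_pos: [419.1, 185.8, 84.6]
eef_rot: [0.611, -3.081, -0.0]
wrist_force: [0.8, -0.2, -0.3]
width: 69.9
grip_force: 0.0
cur yaw 112.4 q6 -1.79 turn 0.0 deg = 0.0008 rad shift mm [-0.3  0.1 68.6] len 0 tcp [419.1 185.8  84.6]
```

```bash
python3 -m inch '[[0,0,0.04,0,0,0,0.5],[0,0,0.02,0,0,0,0.5],[0,0,0.0085,0,0,0,0.5],[0,0,0,0,0,0,0],[0,0,0,0,0,0,0],[0,0,0,0,0,0,0],[0,0,0,0,0,0,0],[0,0,0,0,0,0,0]]'
python3 -m inch '[[0,0,0,0,0,0,0],[0,0,0,0,0,0,0],[0,0,0,0,0,0,0],[0,0,0,0,0,0,0],[0,0,0,0,0,0,0],[0,0,0,0,0,0,0]]'
```

```text
time: 22.8
tool_pos: [419.7, 185.9, 16.8]
eef_rot: [-0.612, 3.08, -0.0]
wrist_force: [0.4, -1.3, 5.5]
width: 17.4
grip_force: 30.0
time: 23.4
tool_pos: [419.7, 185.9, 16.8]
eef_rot: [-0.612, 3.08, -0.0]
wrist_force: [-0.2, 0.2, 5.6]
width: 17.5
grip_force: 30.0
```

```bash
python3 -m inch '[[0,0,-0.02,0,0,0,0],[0,0,-0.04,0,0,0,0],[0,0,-0.04,0,0,0,0],[0,0,-0.01,0,0,0.12,0],[0,0,0,0,0,0.12,0],[0,0,0,0,0,0.12,0],[0,0,0,0,0,0.118,0],[0,0,0,0,0,0,0]]'
python3 - <<'E'
from h import *
plan(663.5,158.9,29,85)
E
```

```text
time: 24.2
tool_pos: [418.7, 185.8, 126.1]
eef_rot: [-0.134, -3.138, 0.0]
wrist_force: [0.8, 0.4, -1.5]
width: 17.8
grip_force: 30.0
cur yaw 85.1 q6 -1.31 turn 0.1 deg = 0.0017 rad shift mm [-246.2   -5.5   97. ] len 246 tcp [418.7 185.8 126.1]
```

```bash
python3 -m inch '[[-0.035,-0.001,0,0,0,0,0],[-0.035,-0.001,0,0,0,0,0],[-0.035,-0.001,0,0,0,0,0],[-0.035,-0.001,0,0,0,0,0],[-0.035,-0.001,0,0,0,0,0],[-0.035,-0.001,0,0,0,0,0],[-0.036,0,0,0,0,0,0],[0,0,0,0,0,0,0]]'
python3 -m inch '[[0,0,0,0,0,0,0],[0,0,0,0,0,0,0]]'
python3 - <<'E'
from h import *
q=vision.camera("wrist")["pixels"];cv2.imwrite("pics/w9.png",q)
plan(663.5,158.9,29,85)
E
```

```text
time: 25.0
tool_pos: [669.0, 157.6, 125.9]
eef_rot: [0.133, 3.132, 0.0]
wrist_force: [-0.1, -0.3, 0.5]
width: 17.5
grip_force: 30.0
time: 25.2
tool_pos: [661.8, 158.9, 125.3]
eef_rot: [-0.132, -3.136, 0.0]
wrist_force: [-1.2, 0.7, -1.3]
width: 17.5
grip_force: 30.0
cur yaw 85.2 q6 -1.41 turn 0.2 deg = 0.0028 rad shift mm [-2.   0.  96.5] len 2 tcp [661.8 159.1 125.5]
```

View pics/w9.png

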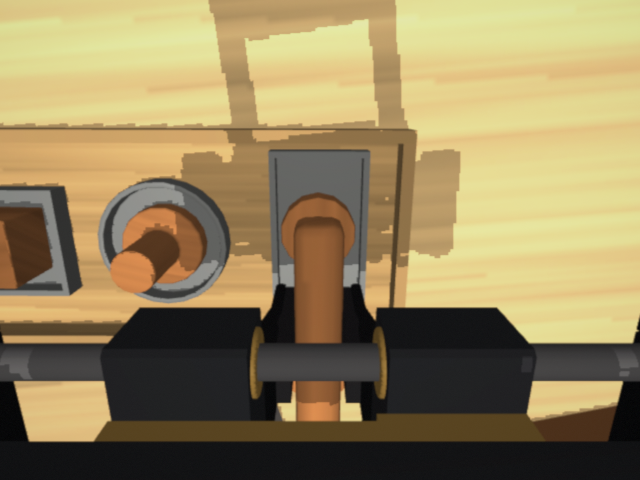

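The pull is held, centred on the long bin (columns 269–369, bar at 318). I'll lower it.

```bash
python3 -m inch '[[0,0,0.03,0,0,0,0],[0,0,0.03,0,0,0,0],[0,0,0.02,0,0,0,0],[0,0,0.008,0,0,0,0],[0,0,0.002,0,0,0,0],[0,0,0,0,0,0,0],[0,0,0,0,0,0,0]]'
python3 - <<'E'
from h import *
plan(663.5,158.9,29,85)
E
```

```text
time: 25.95
tool_pos: [664.6, 159.0, 37.6]
eef_rot: [0.134, 3.136, 0.0]
wrist_force: [-0.8, -0.1, -0.8]
width: 17.9
grip_force: 30.0
cur yaw 85.1 q6 -1.41 turn 0.1 deg = 0.0018 rad shift mm [ 1.1 -0.2  8.6] len 1 tcp [664.6 159.   37.6]
```

```bash
python3 -m inch '[[0.001,0,0.005,0,0,0,0],[0,0,0.002,0,0,0,0],[0,0,0.001,0,0,0,0],[0,0,0,0,0,0,0],[0,0,0,0,0,0,0]]'
```

```text
time: 26.45
tool_pos: [662.6, 158.9, 28.9]
eef_rot: [-0.135, -3.139, 0.0]
wrist_force: [-4.2, -0.6, 6.0]
width: 17.8
grip_force: 30.0
```

```bash
python3 -m inch '[[0,0,0,0,0,0,0.5],[0,0,0,0,0,0,0.5],[0,0,0,0,0,0,0.5],[0,0,0,0,0,0,0.5],[0,0,-0.02,0,0,0,0.5],[0,0,-0.04,0,0,0,0.5],[0,0,-0.04,0,0,0,0.5],[0.03,0,-0.04,0,0,0,0.5]]'
python3 -m inch '[[0.04,0,0,0,0,0,0.5],[0.04,0,0,0,0,0,0.5],[0.04,0,0,0,0,0,0.5],[0.04,0,0,0,0,0,0.5],[0,0,0,0,0,0,0.5],[0,0,0,0,0,0,0.5]]'
python3 - <<'E'
from h import *
t=vision.camera("top")["pixels"];s=vision.camera("scene")["pixels"]
cv2.imwrite("pics/c10.png",np.hstack([cv2.resize(t[90:200,195:385],(400,300),interpolation=cv2.INTER_CUBIC),cv2.resize(s[225:375,165:305],(400,300),interpolation=cv2.INTER_CUBIC)]))
E
```

```text
time: 27.25
tool_pos: [636.5, 160.8, 169.6]
eef_rot: [0.136, 3.133, 0.001]
wrist_force: [0.1, 0.3, 0.5]
width: 43.1
grip_force: 0.0
time: 27.85
tool_pos: [473.0, 175.4, 168.4]
eef_rot: [0.134, 3.138, 0.0]
wrist_force: [-0.1, -1.1, -1.1]
width: 43.6
grip_force: 0.0
```

View pics/c10.png

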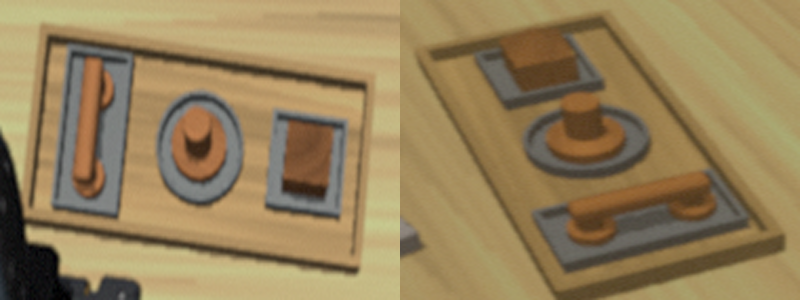

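```bash
python3 -c "
from bench import order; print(order.close_job())"
```

```text
the job is handed in; nothing more can be done
None
```

I handed the job in at about 28 s with the foot, cap and pull standing in their holders and the blanks and look-alikes untouched; the cap read 56 mm in the gripper instead of 44 mm, which I never explained, I chose it by its low edge and even shading without ever clearly seeing its point, and I viewed 15 pictures, one over the limit of 14.

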